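# Move the drained parts can from its stand to the scale and weigh it

## Robot

A 7-joint arm with a two-finger parallel gripper is mounted at the origin on a cart in front of the work surface, level with it; the furniture and walls round the work are solid. World frame = base frame: x ahead of the robot, y to its left, z up, the work surface at z = 0. Lengths are in m, angles in rad, forces in N, time in s.
With the tool pointing down it reaches from about 0.35 to 0.9 m from the base axis. Payload 8.1 kg.
Tool frame: the origin (TCP) lies midway between the tips of the shut fingers; the grasp point (between the pads) lies 19 mm behind it; z points along the fingers, y is the direction in which the jaws open and shut (so a half turn about z gives the same grasp; the last joint's range is limited). The gripper opens to 85 mm and grips with 20 to 120 N. Pads are 22 mm wide; open, the fingers measure 114 mm over their backs; the gripper's body (76 mm by 85 mm) begins 54 mm behind the grasp point. The pads swing forward as they close: fully open they stand 13 mm farther back than shut.
Start: joints at [1.122, 0.434, 0.025, 1.573, -0.012, 1.134, -0.075], TCP at [0.212, -0.588, 0.231] pointing down, gripper open.
Joint ranges: [-2.62, 2.62], [-0.44, 2.09], [-1.27, 1.32], [0.08, 2.57], [-1.32, 4.46], [0.12, 2], [-2.74, 2.74]. Speed limits (rad/s): [2.22, 2.22, 3.01, 3.01, 3.14, 3.14, 3.14].

## Interface

Orientations are given as [roll, pitch, yaw] about the fixed x, y, z axes, in that order (R = Rz(yaw) Ry(pitch) Rx(roll)).
In Python, from station import manip gives the robot as it stands.
- The arm moves only by the tool jog_arm, never from a script. Its argument "series" is a list of rows, each a list of 6 numbers: the shift along the world's x, y, z in m, then the turn, a rotation vector about the world's x, y, z in rad. A call has 1 to 12 rows; each row shifts and turns the commanded pose from where the row before left it; what a row does not reach is not made up. A row lasts 1/12 s, in which the tool goes at most 41.7 mm and 7.16 degrees, less where a joint would pass 70% of its speed; a pose out of reach is approached as far as the arm can. A call is refused whole if a number of a shift passes 0.0417 or a number of a turn 0.125, either way. A call with a gripper value outside its range is refused whole. "hand" is the finger opening in m, from 0 to 0.0854, set as the call begins (left out, the last holds). The fingers move at their own pace and stop on an object; "grip_force" is the grip in N (left out, the last holds). Time passes only in rows, so rows that do not move let the fingers close. It gives the time, the measured TCP pose, the force and the opening at its end, in the units of the state.
- manip.state(): the state, without advancing time (a new reading comes with each control period).
- manip.capture(name): name is "side" or "top"; returns the picture (384x512x3 uint8, red, green, blue); there is no depth.
- manip.get_calibration(name): a dict with "K" (3x3 intrinsics, pixels), "world_from_camera" (4x4, takes a point from camera to world coordinates). Camera axes: x right, y down, z forward; pixel columns grow to the right and rows downward; lengths in m; the calibration is good to about 2 mm. A picture is of the moment at which its call begins. get_calibration takes no time and is no camera call.
- manip.finish_job(): hands the job in, once; it reports no verdict.
The state is a dict: "time_s": time; "qpos": joint angles; "qd": joint speeds; "tau": joint torques, N m; "position": TCP position; "ee_rot": TCP orientation; "wrist_force": force on the tool from outside, world axes, zero at the start; "wrist_torque": the same for the moment, N m; "grip_width": opening from 0.0 (shut) to 1.0 (fully open).
Only numpy, scipy, OpenCV 4.12 (cv2) and the standard library are available. Lean on these libraries where they do the work, as an engineer would, in place of code of your own. Each camera call takes 0.05 s, during which the arm holds its last target. There are 200 camera calls.

## Task

The washed turned parts have drained and need weighing. Swing the keeper of the draining stand right out of the way of the can, lift the can by its handle straight up off the stand, keep it upright, and set it down gently in the middle of the scale's platform with the parts still in it. Then let go, press the scale's button fully down and release it, leaving the keeper open and the other things on the bench where they are.

Things in the scene. Friction and masses are not known exactly. Their poses are not given: they have to be found in the camera images.
- stand_seat (a point): Centre of the seat on which the can starts: the flat inner floor of a shallow aluminium dish, 70 mm above the bench, of inner radius about 54 mm, whose rim stands 10 mm above that floor. The stand is fixed, has a 130 mm square steel base plate and a central column. Its axes are the stand's: z up, -x roughly towards the robot.
- keeper_pivot (a point): Vertical hinge axis of the keeper, on a slim post at the stand's -x side, 63 mm from the seat's centre; the point lies at the keeper's underside, 150 mm above the bench. Axes as the stand's.
- keeper (a joint): Angle of the keeper, rad, 0 to 1.5 (stop), about the vertical pivot. Near 0 (the start, 0 to 0.12) its nose lies over the can's rim and blocks lifting; growing values are counter-clockwise seen from above, so that its knob, which starts on the -x side of the pivot, swings towards the stand's -y and the nose moves off the can. From about 1.2 up the can is clear. It turns with friction of about 0.08 N m (2 N at the knob) and stays where it is left.
- keeper_knob (a point): Centre of the keeper's knob: an upright black cylinder, 16 mm across and 34 mm tall (17 mm above and below this point), 46 mm from the pivot axis on the outer end of the keeper, a dark flat steel bar 80 x 14 x 6 mm whose nose reaches 28 mm beyond the pivot on the other side. The bar's top is just below the knob, 17 mm under this point. Axes turn with the keeper; its -x points from pivot to knob.
- can_handle (a point): Centre of the grip of the can's rigid handle: a black bar, 14 mm thick (can's x), 50 mm long (can's y) and 16 mm high, level, over the middle of the can, joined at both ends to thin steel arms. It lies 122 mm above the can's underside and 47 mm above its open rim. Grip it with the fingers closing along the can's x. Can with parts: about 0.3 to 0.6 kg.
- can_base (a point): Centre of the underside of the can: a round open steel can, 75 mm high, 85 mm across at the foot and 90 mm at the rim (97 mm over the handle's arms), wall 3 mm, floor 4 mm. Axes as the can's, z up.
- can: The same can; origin at the centre of its underside.
- part_short_centre (a point): Centre of a turned metal part 22 mm across and 34 mm tall, loose in the can.
- part_wide_centre (a point): Centre of a turned part 30 mm across and 22 mm tall, loose in the can.
- part_long_centre (a point): Centre of a turned metal part 20 mm across and 50 mm tall, loose in the can.
- scale_platform (a point): Centre of the top of the scale's square steel platform, 130 x 130 mm, flat, 50 mm above the bench. The scale is fixed and its platform does not give. Its grey housing is 150 mm wide, 30 mm high and reaches 70 mm to +x and 140 mm to -x of this point; the front part (-x, towards the robot) carries a dark display and, to its right seen from the robot, a round button. Axes: the scale's, z up.
- weigh_button_top (a point): Centre of the top face of the scale's white round button, 24 mm across, pressed straight down; in the scale's axes it lies at about x -112 mm, y -48 mm from the platform's centre.
- weigh_button (a joint): Travel of the button, m: 0 up, 0.006 fully down (3 N, springs back).
- loupe_centre (a point): Centre of a black loupe, 38 mm across and 30 mm tall, standing on the bench; leave alone.
- vial_centre (a point): Centre of a vial with a white cap, 30 mm across and 56 mm tall, standing on the bench; leave alone.
- steel_block_centre (a point): Centre of a steel block 25 x 50 x 25 mm on the dark bench mat (2 mm thick); leave alone.
Mind the look-alikes: they are no part of the job. Leave any green or purple look-alike of the can alone.

How it is judged:
By the outcome, as a careful person would: the job done as asked, in the order asked, and still so for the second after the job is handed in, with the robot touching nothing.
It also fails if it takes over 69 s, if anything falls off the work surface, if the arm or the gripper's body presses on something with over 40 N, if the wrist force passes 120 N, or if a joint passes its speed limit or range.

## Working session

There is one attempt and no reset: what is moved stays moved. The work goes in short steps, Python scripts to look and compute and a tool call to move; the robot and the scene stay as the last step left them, time stands still between calls to the robot, and variables do not carry over. Pictures are saved under pics/ and viewed, about 8 in all and at most 12, crops included, and the job is handed in when it is done.

Besides the shell and the picture viewer there is one more tool, called as name(argument=value, ...) on one line, values as JSON. jog_arm: Moves the arm, as the interface text tells. Its arguments: {"type":"object","properties":{"series":{"type":"array","items":{"type":"array","items":{"type":"number"}}},"hand":{"type":"number"},"grip_force":{"type":"number"}},"required":["series"]}

```bash
mkdir -p pics
cat > h.py <<'E'
import numpy as np, cv2
from station import manip
def cap(n,f):
    im=manip.capture(n); cv2.imwrite(f'pics/{f}.png',im[:,:,::-1]); return im
def plane(n,u,v,z):
    c=manip.get_calibration(n);K=np.array(c['K']);T=np.array(c['world_from_camera'])
    d=T[:3,:3]@np.linalg.solve(K,[u,v,1]);o=T[:3,3];return o+d*(z-o[2])/d[2]
def proj(n,p):
    c=manip.get_calibration(n);K=np.array(c['K']);T=np.array(c['world_from_camera'])
    q=K@(T[:3,:3].T@(np.array(p)-T[:3,3]));return q[:2]/q[2]
def two(a,b):
    A=np.zeros((3,3));B=np.zeros(3)
    for n,(u,v) in (('top',a),('side',b)):
        c=manip.get_calibration(n);K=np.array(c['K']);T=np.array(c['world_from_camera'])
        d=T[:3,:3]@np.linalg.solve(K,[u,v,1]);d/=np.linalg.norm(d);P=np.eye(3)-np.outer(d,d)
        A+=P;B+=P@T[:3,3]
    return np.linalg.solve(A,B)
E
python3 - <<'E'
from h import *
a=cap('top','t0');b=cap('side','s0')
for n in('top','side'):
    c=manip.get_calibration(n);print(n,np.round(c['K'],1).tolist(),np.round(c['world_from_camera'],3).tolist())
s=manip.state();print({k:np.round(v,3).tolist() for k,v in s.items()})
E
```

```text
top [[495.2, 0.0, 257.5], [0.0, 495.2, 190.6], [0.0, 0.0, 1.0]] [[-0.009, -0.993, 0.121, 0.476], [-1.0, 0.01, 0.005, 0.039], [-0.006, -0.121, -0.993, 1.474], [0.0, 0.0, 0.0, 1.0]]
side [[404.0, 0.0, 254.8], [0.0, 404.0, 189.0], [0.0, 0.0, 1.0]] [[-0.898, -0.255, 0.359, 0.301], [-0.44, 0.509, -0.74, 0.777], [0.006, -0.822, -0.569, 0.677], [0.0, 0.0, 0.0, 1.0]]
{'time_s': 0.1, 'qpos': [1.122, 0.435, 0.025, 1.574, -0.012, 1.134, -0.075], 'qd': [0.0, -0.001, 0.0, -0.002, -0.001, 0.001, -0.001], 'tau': [0.004, -67.175, 1.029, -31.69, 0.016, 0.007, 0.0], 'position': [0.212, -0.588, 0.231], 'ee_rot': [-3.14, 0.0, 0.346], 'wrist_force': [-0.302, 0.395, 0.495], 'wrist_torque': [0.042, -0.03, 0.012], 'grip_width': 1.0}
```

View pics/t0.png

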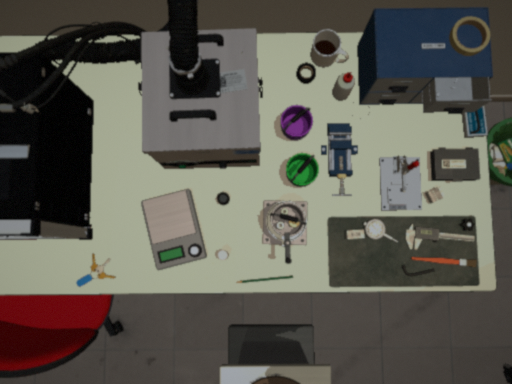

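View pics/s0.png

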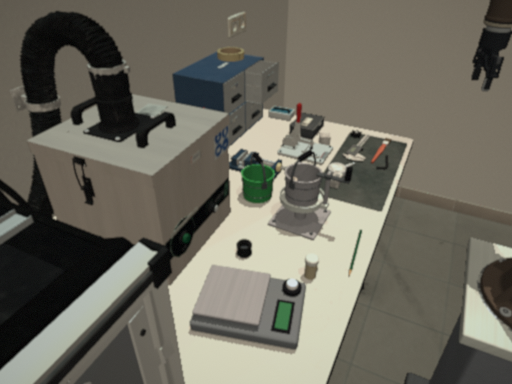

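The pictures show the steel can on the stand at top (287,222) / side (303,185). The green can (302,170) and purple can (297,122) are look-alikes. The scale is at top (173,220) with its white button at (195,250). I'll enlarge these to confirm.

Run:
```python
import cv2,numpy as np
t=cv2.imread('pics/t0.png');s=cv2.imread('pics/s0.png')
a=cv2.resize(t[190:280,250:330],None,fx=6,fy=6,interpolation=2)[:540,:400+80]
b=cv2.resize(s[140:240,260:365],None,fx=5.4,fy=5.4,interpolation=2)[:540]
a=cv2.resize(a,(400,450));b=cv2.resize(b,(400,381))
o=np.zeros((450,800,3),np.uint8);o[:,:400]=a;o[:381,400:]=b
o=np.clip(o.astype(float)*1.5,0,255).astype(np.uint8)
cv2.imwrite('pics/c0.png',o)  # top x5 from (250,190); side x3.81 from (260,140)
o=cv2.resize(t[180:275,135:235],None,fx=6,fy=6,interpolation=2);cv2.imwrite('pics/c1.png',o)
```

```text
(no output)
```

View pics/c0.png

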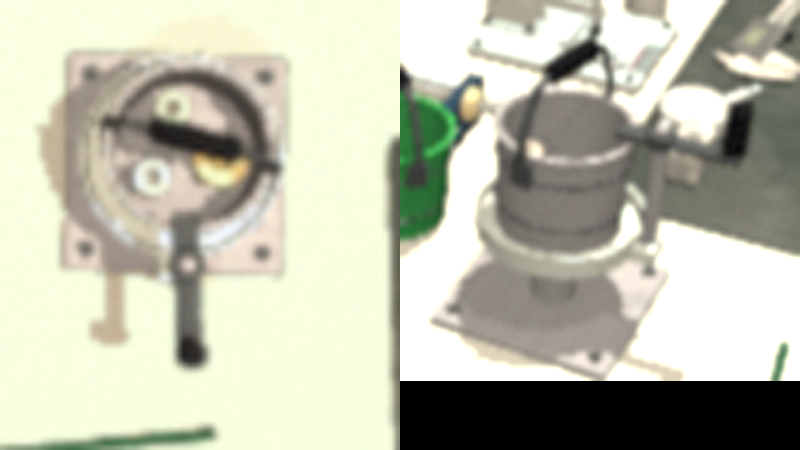

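View pics/c1.png

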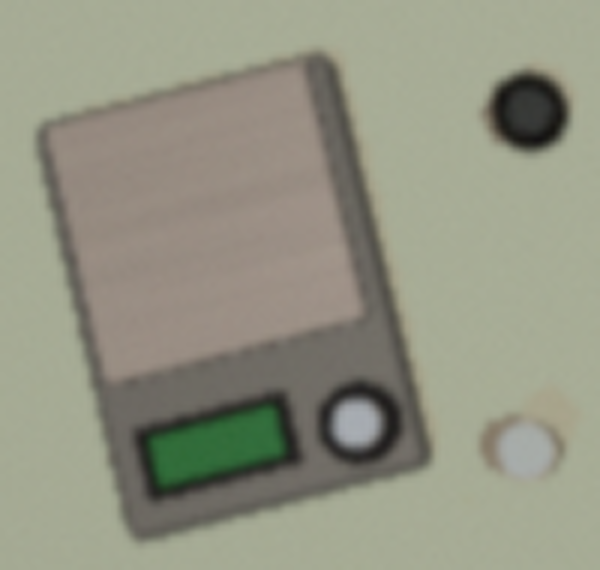

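c0 confirms the steel can by its keeper: handle bar ends at top (280,216)–(298,220), pivot (287.4,243), knob (288.4,260.4). c1 shows the platform corners and the button at crop (356,422).

Run:
```python
from h import *
T=lambda x,y:((x+.5)/5-.5+250,(y+.5)/5-.5+190)
S=lambda x,y:((x-400+.5)/3.81-.5+260,(y+.5)/3.81-.5+140)
C=lambda x,y:((x+.5)/6-.5+135,(y+.5)/6-.5+180)
r=lambda n,p:print(n,np.round(p,4))
h1=plane('top',*T(150,129),.2);h2=plane('top',*T(240,149),.2)
r('h1',h1);r('h2',h2);r('hc',(h1+h2)/2);print('ydir ang',np.degrees(np.arctan2(*(h1-h2)[1::-1])))
r('h2view',two(T(195,139),S(572,61)))
r('pivot',plane('top',*T(188,264),.156));k=plane('top',*T(192,352),.19);r('knob',k)
r('knob2',two(T(192,352),S(736,130)))
cs=[plane('top',*T(*p),.003) for p in [(65,52),(288,57),(283,274),(60,270)]];r('plate',cs);r('seat',np.mean(cs,0))
q=[plane('top',*C(*p),.05) for p in [(45,128),(305,65),(365,315),(107,382)]];r('plat',q);r('pc',np.mean(q,0))
for i in range(4):print(np.linalg.norm(q[i]-q[i-1]),end=' ')
x=q[0]-q[3]+q[1]-q[2];print('scale yaw',np.degrees(np.arctan2(x[1],x[0])))
r('button',plane('top',*C(356,422),.036))
r('loupe',plane('top',*C(530,110),.03));r('vial',plane('top',*C(525,448),.056))
```

```text
h1 [ 0.5671 -0.0109  0.2   ]
h2 [ 0.5564 -0.057   0.2   ]
hc [ 0.5617 -0.0339  0.2   ]
ydir ang 76.90536523366941
h2view [ 0.562  -0.0345  0.1921]
pivot [ 0.4985 -0.0317  0.156 ]
knob [ 0.453  -0.0312  0.19  ]
knob2 [ 0.4528 -0.0321  0.1731]
plate [[ 0.6277  0.0315  0.003 ]
 [ 0.6234 -0.1016  0.003 ]
 [ 0.4947 -0.0959  0.003 ]
 [ 0.4982  0.0357  0.003 ]]
seat [ 0.561  -0.0326  0.003 ]
plat [[0.6235 0.3805 0.05  ]
 [0.6529 0.2552 0.05  ]
 [0.5321 0.2255 0.05  ]
 [0.5013 0.3485 0.05  ]]
pc [0.5774 0.3024 0.05  ]
0.12625208392720877 0.12864829229973485 0.12438879663333825 0.12681586664142927 scale yaw 14.2699873672023
button [0.4814 0.2313 0.036 ]
loupe [0.6321 0.148  0.03  ]
vial [0.4684 0.1484 0.056 ]
```

jog_arm(series=[[0.015,0.0374,0.005,0,0,0.083],[0.015,0.0374,0.005,0,0,0.083],[0.015,0.0374,0.005,0,0,0.083],[0.015,0.0374,0.005,0,0,0.083],[0.015,0.0374,0.005,0,0,0.083],[0.015,0.0374,0.005,0,0,0.083],[0.015,0.0374,0.005,0,0,0.083],[0.015,0.0374,0.005,0,0,0.083],[0.015,0.0374,0.005,0,0,0.083],[0.015,0.0374,0.005,0,0,0.083],[0.015,0.0374,0.005,0,0,0.083],[0.015,0.0374,0.005,0,0,0.083]], hand=0, grip_force=40)

```text
time_s: 1.1
position: [0.3918, -0.1373, 0.2915]
ee_rot: [3.142, 0.0, 1.346]
wrist_force: [1.8, -0.9, -0.6]
grip_width: 0.006
```

jog_arm(series=[[0.015,0.0374,0,0,0,0],[0.015,0.0374,0,0,0,0],[0.015,0.0374,0,0,0,0],[0.015,0.0374,0,0,0,0],[0,0,0,0,0,0],[0,0,0,0,0,0],[0,0,0,0,0,0]])

```text
time_s: 1.68
position: [0.4515, 0.01, 0.2909]
ee_rot: [-3.141, 0.001, 1.342]
wrist_force: [0.5, -0.5, -0.2]
grip_width: 0.002
```

jog_arm(series=[[0,0,-0.032,0,0,0],[0,0,-0.032,0,0,0],[0,0,-0.032,0,0,0],[0,0,-0.031,0,0,0],[0,-0.005,0,0,0,0],[0,-0.005,0,0,0,0],[0,-0.005,0,0,0,0],[0,-0.005,0,0,0,0],[-0.001,-0.0043,0,0,0,0],[-0.001,-0.0043,0,0,0,0],[-0.001,-0.0043,0,0,0,0],[-0.001,-0.0043,0,0,0,0]])

```text
time_s: 2.68
position: [0.448, -0.027, 0.1649]
ee_rot: [3.141, -0.0, 1.342]
wrist_force: [0.9, 1.8, 0.9]
grip_width: 0.001
```

jog_arm(series=[[0.0003,-0.0044,0,0,0,0],[0.0003,-0.0044,0,0,0,0],[0.0003,-0.0044,0,0,0,0],[0.0003,-0.0044,0,0,0,0],[0.0019,-0.004,0,0,0,0],[0.0019,-0.004,0,0,0,0],[0.0019,-0.004,0,0,0,0],[0.0019,-0.004,0,0,0,0]])

```text
time_s: 3.35
position: [0.4562, -0.0611, 0.164]
ee_rot: [-3.14, 0.001, 1.341]
wrist_force: [-2.2, 1.3, -0.2]
grip_width: -0.002
```

jog_arm(series=[[0.0031,-0.0032,0,0,0,0],[0.0031,-0.0032,0,0,0,0],[0.0031,-0.0032,0,0,0,0],[0.0031,-0.0032,0,0,0,0],[0,0,0,0,0,0]])

```text
time_s: 3.77
position: [0.4697, -0.074, 0.1643]
ee_rot: [3.141, 0.0, 1.341]
wrist_force: [0.8, 0.4, -0.8]
grip_width: 0.002
```

Run:
```python
from h import *
print(np.round(manip.state()['wrist_force'],1))
t=cap('top','t1')[:,:,::-1];s=cap('side','s1')[:,:,::-1]
a=cv2.resize(t[190:280,250:330],(400,450),interpolation=2);b=cv2.resize(s[140:240,260:365],(400,381),interpolation=2)
o=np.zeros((450,800,3),np.uint8);o[:,:400]=a;o[:381,400:]=b
cv2.imwrite('pics/c2.png',np.clip(o*1.5,0,255).astype(np.uint8))
```

```text
[ 0.8  0.4 -0.8]
```

View pics/c2.png

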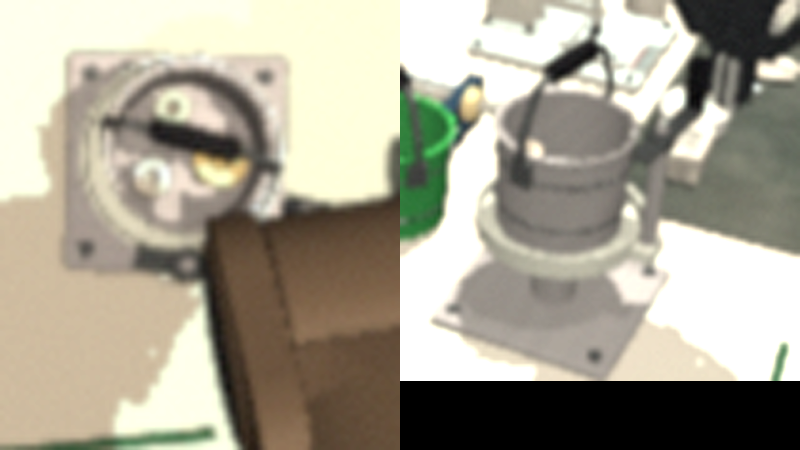

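The nose now points to +y and the keeper is at about 1.4 rad. Next I back off and go over the handle.

jog_arm(series=[[-0.01,0,0,0,0,0],[-0.01,0,0,0,0,0],[0,0,0.035,0,0,0],[0,0,0.035,0,0,0],[0,0,0.035,0,0,0],[0,0,0.03,0,0,0]])

```text
time_s: 4.37
position: [0.4479, -0.0729, 0.3015]
ee_rot: [3.141, 0.0, 1.342]
wrist_force: [0.9, -0.3, 0.1]
grip_width: -0.002
```

jog_arm(series=[[0.028,0.01,0,0,0,0],[0.028,0.01,0,0,0,0],[0.028,0.01,0,0,0,0],[0.028,0.01,0,0,0,0],[0,0,0,0,0,0],[0,0,0,0,0,0],[0,0,0,0,0,0],[0,0,0,0,0,0]], hand=0.055)

```text
time_s: 5.03
position: [0.5598, -0.0337, 0.2994]
ee_rot: [-3.141, 0.001, 1.341]
wrist_force: [0.5, -0.5, -0.7]
grip_width: 0.642
```

Run:
```python
from h import *
s=manip.state();print(np.round(s['position'],4),np.round(s['qpos'],2),s['grip_width'])
s=cap('side','s2')[:,:,::-1]
cv2.imwrite('pics/c3.png',np.clip(cv2.resize(s[80:250,230:400],(600,600),interpolation=2)*1.4,0,255).astype(np.uint8))
print(proj('side',[.562,-.034,.192]))
```

```text
[ 0.5598 -0.0337  0.2994] [ 0.38  0.34 -0.56  1.59  0.19  1.26 -0.44] 0.6421142928140493
[304.55203086 155.74090144]
```

View pics/c3.png

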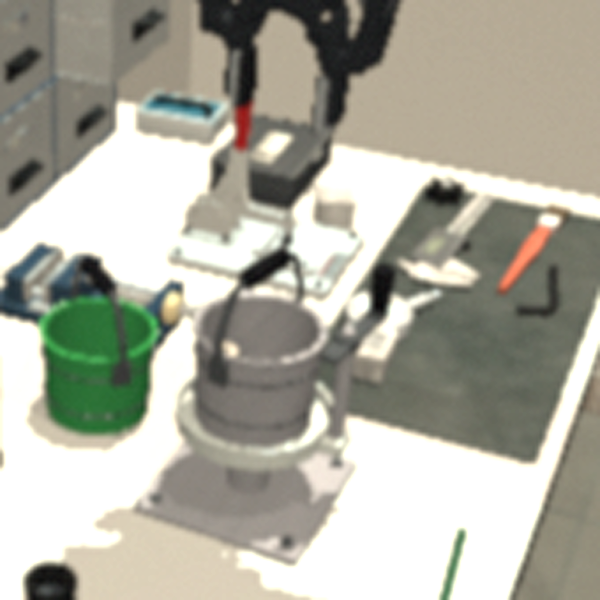

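The keeper stays open (knob at crop (382,285)), and the fingers straddle the handle. Now I descend and grip.

jog_arm(series=[[0.002,0,-0.03,0,0,0],[0,0,-0.03,0,0,0],[0,0,-0.02,0,0,0],[0,0,-0.02,0,0,0],[0,0,-0.014,0,0,0],[0,0,-0.014,0,0,0],[0,0,0,0,0,0],[0,0,0,0,0,0]])

```text
time_s: 5.75
position: [0.5622, -0.0338, 0.1714]
ee_rot: [-3.141, 0.001, 1.341]
wrist_force: [0.5, -0.2, -0.1]
grip_width: 0.648
```

jog_arm(series=[[0,0,0,0,0,0],[0,0,0,0,0,0],[0,0,0,0,0,0],[0,0,0,0,0,0],[0,0,0,0,0,0],[0,0,0,0,0,0],[0,0,0,0,0,0],[0,0,0,0,0,0],[0,0,0,0,0,0]], hand=0, grip_force=60)

```text
time_s: 6.5
position: [0.5637, -0.0332, 0.1724]
ee_rot: [3.14, -0.0, 1.342]
wrist_force: [-1.7, -0.9, 6.6]
grip_width: 0.154
```

jog_arm(series=[[0,0,0.004,0,0,0],[0,0,0.006,0,0,0],[0,0,0.008,0,0,0],[0,0,0.01,0,0,0],[0,0,0.015,0,0,0],[0,0,0.015,0,0,0],[0,0,0.015,0,0,0],[0,0,0.015,0,0,0],[0,0,0.008,0,0,0],[0,0,0.004,0,0,0],[0,0,0,0,0,0],[0,0,0,0,0,0]])

```text
time_s: 7.5
position: [0.5627, -0.0333, 0.2709]
ee_rot: [-3.141, 0.0, 1.342]
wrist_force: [0.3, -0.3, -5.2]
grip_width: 0.148
```

Run:
```python
from h import *
s=manip.state();print(np.round(s['position'],4),np.round(s['qpos'],2),s['grip_width'],np.round(s['wrist_force'],1))
s=cap('side','s3')[:,:,::-1]
cv2.imwrite('pics/c4.png',np.clip(cv2.resize(s[80:250,230:400],(500,500),interpolation=2)*1.4,0,255).astype(np.uint8))
```

```text
[ 0.5627 -0.0333  0.2709] [ 0.38  0.36 -0.56  1.63  0.2   1.21 -0.46] 0.14785694861853088 [ 0.3 -0.3 -5.2]
```

View pics/c4.png

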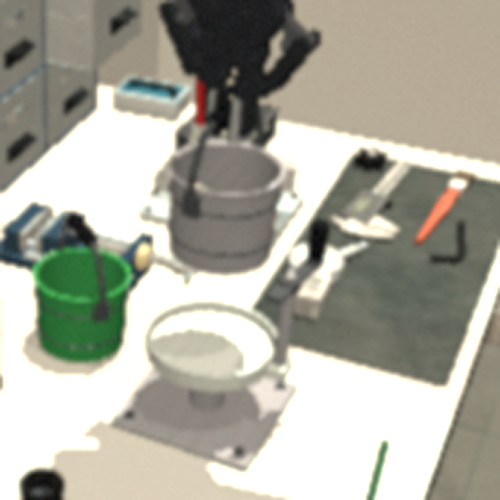

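jog_arm(series=[[0.0009,0.006,0,0,0,0],[0.0009,0.012,0,0,0,0],[0.0009,0.018,0,0,0,0],[0.0009,0.024,0,0,0,0],[0.0009,0.027,0,0,0,0],[0.0009,0.027,0,0,0,0],[0.0009,0.027,0,0,0,0],[0.0009,0.027,0,0,0,0],[0.0009,0.027,0,0,0,0],[0.0009,0.027,0,0,0,0],[0.0009,0.027,0,0,0,0],[0.0009,0.027,0,0,0,0]])

```text
time_s: 8.55
position: [0.5729, 0.2456, 0.2708]
ee_rot: [-3.141, -0.0, 1.343]
wrist_force: [0.5, 0.4, -5.0]
grip_width: 0.151
```

jog_arm(series=[[0.0009,0.024,0,0,0,0],[0.0009,0.018,0,0,0,0],[0.0009,0.012,0,0,0,0],[0.0009,0.006,0,0,0,0],[0,0,0,0,0,0],[0,0,0,0,0,0],[0,0,0,0,0,0]])

```text
time_s: 9.13
position: [0.5779, 0.3012, 0.2712]
ee_rot: [3.141, 0.001, 1.34]
wrist_force: [0.8, 0.1, -4.5]
grip_width: 0.15
```

Run:
```python
from h import *
s=manip.state();print(np.round(s['position'],4),np.round(s['ee_rot'],3),s['grip_width'],np.round(s['wrist_force'],1))
s=cap('side','s4')[:,:,::-1];t=cap('top','t4')[:,:,::-1]
o=np.zeros((400,800,3),np.uint8);o[:,:400]=cv2.resize(s[180:360,140:320],(400,400),interpolation=2);o[:,400:]=cv2.resize(t[160:280,120:240],(400,400),interpolation=2)
cv2.imwrite('pics/c5.png',np.clip(o*1.3,0,255).astype(np.uint8))
```

```text
[0.5779 0.3012 0.2712] [3.141e+00 1.000e-03 1.340e+00] 0.14985028444584073 [ 0.8  0.1 -4.5]
```

View pics/c5.png

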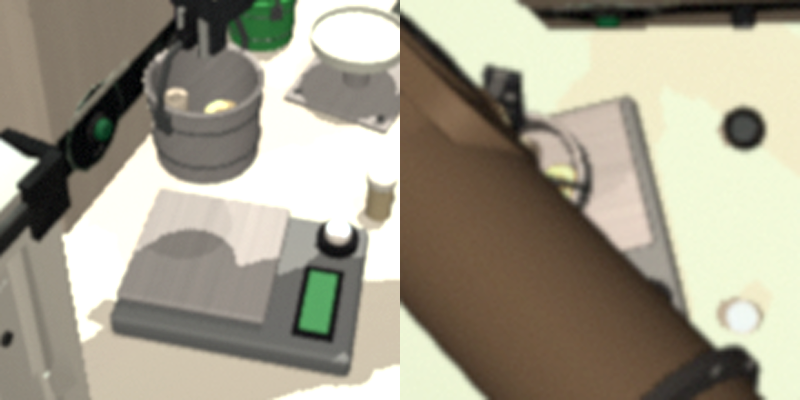

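The can is upright over the platform with the parts inside. I lower it quickly to about 8 mm above, then slowly.

jog_arm(series=[[0,0.001,-0.006,0,0,0],[0,0,-0.012,0,0,0],[0,0,-0.016,0,0,0],[0,0,-0.016,0,0,0],[0,0,-0.016,0,0,0],[0,0,-0.014,0,0,0],[0,0,-0.012,0,0,0],[0,0,-0.008,0,0,0],[0,0,-0.006,0,0,0],[0,0,-0.004,0,0,0],[0,0,0,0,0,0]])

```text
time_s: 10.15
position: [0.5773, 0.3036, 0.1607]
ee_rot: [-3.141, 0.0, 1.342]
wrist_force: [-0.5, -0.6, -4.9]
grip_width: 0.153
```

jog_arm(series=[[0,0,-0.001,0,0,0],[0,0,-0.001,0,0,0],[0,0,-0.001,0,0,0],[0,0,-0.001,0,0,0],[0,0,-0.001,0,0,0],[0,0,-0.001,0,0,0],[0,0,-0.001,0,0,0],[0,0,0,0,0,0],[0,0,0,0,0,0]])

```text
time_s: 10.9
position: [0.5774, 0.3037, 0.1542]
ee_rot: [-3.142, 0.0, 1.342]
wrist_force: [-0.3, 0.7, -4.6]
grip_width: 0.15
```

jog_arm(series=[[0,0,-0.0005,0,0,0],[0,0,-0.0005,0,0,0],[0,0,-0.0005,0,0,0],[0,0,-0.0005,0,0,0],[0,0,0,0,0,0],[0,0,0,0,0,0]])

```text
time_s: 11.4
position: [0.5775, 0.3038, 0.1526]
ee_rot: [3.141, -0.0, 1.342]
wrist_force: [-0.8, -0.9, -1.0]
grip_width: 0.153
```

Contact is starting, since the load is coming off. I go half a millimetre more.

jog_arm(series=[[0,0,-0.0005,0,0,0],[0,0,0,0,0,0],[0,0,0,0,0,0]])

```text
time_s: 11.65
position: [0.5775, 0.304, 0.1526]
ee_rot: [3.141, -0.0, 1.342]
wrist_force: [-2.9, -2.7, 5.1]
grip_width: 0.153
```

jog_arm(series=[[0,0,0,0,0,0],[0,0,0,0,0,0],[0,0,0,0,0,0],[0,0,0,0,0,0],[0,0,0,0,0,0],[0,0,0,0,0,0],[0,0,0,0,0,0]], hand=0.05)

```text
time_s: 12.23
position: [0.5774, 0.3038, 0.1517]
ee_rot: [-3.142, 0.0, 1.342]
wrist_force: [0.2, -0.4, 0.1]
grip_width: 0.589
```

jog_arm(series=[[0,0,0.008,0,0,0],[0,0,0.015,0,0,0],[0,0,0.03,0,0,0],[0,0,0.035,0,0,0],[0,0,0.035,0,0,0],[0,0,0.035,0,0,0],[0,0,0,0,0,0],[0,0,0,0,0,0]])

```text
time_s: 12.9
position: [0.5781, 0.3048, 0.313]
ee_rot: [3.138, -0.004, 1.342]
wrist_force: [-0.1, 0.4, -0.8]
grip_width: 0.582
```

jog_arm(series=[[-0.0243,-0.0187,0,0,0,0],[-0.0243,-0.0187,0,0,0,0],[-0.0243,-0.0187,0,0,0,0],[-0.0243,-0.0187,0,0,0,0],[0,0,-0.04,0,0,0],[0,0,-0.04,0,0,0],[0,0,-0.04,0,0,0],[0,0,-0.04,0,0,0],[0,0,-0.04,0,0,0],[0,0,-0.03,0,0,0],[0,0,0,0,0,0],[0,0,0,0,0,0]], hand=0)

```text
time_s: 13.9
position: [0.4787, 0.2283, 0.0786]
ee_rot: [-3.138, 0.003, 1.342]
wrist_force: [0.0, 0.6, 1.5]
grip_width: -0.002
```

Run:
```python
from h import *
s=manip.state();print(np.round(s['position'],4),s['grip_width'],np.round(s['wrist_force'],1))
s=cap('side','s5')[:,:,::-1]
cv2.imwrite('pics/c6.png',np.clip(cv2.resize(s[180:360,170:350],(600,600),interpolation=2)*1.4,0,255).astype(np.uint8))
for z in(.036,.04,.044):print(z,(proj('side',[.481,.230,z])-[170,180])*600/180)
```

```text
[0.4787 0.2283 0.0786] -0.0021421601414244266 [0.  0.6 1.5]
0.036 [403.79882607 358.22037081]
0.04 [404.16780587 353.79435888]
0.044 [404.53880953 349.34407006]
```

View pics/c6.png

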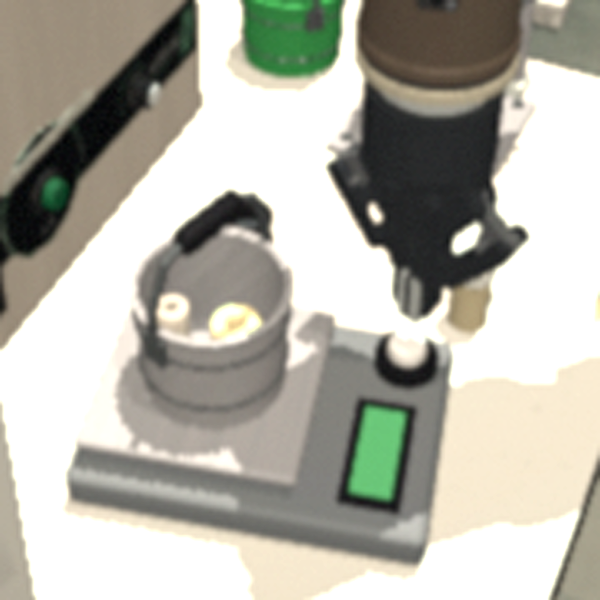

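The can stands mid-platform with the parts inside, and the fingertips are just above the button, whose top is at crop (408,348), z≈0.045. Now I press slowly.

jog_arm(series=[[0.002,0.001,-0.01,0,0,0],[0,0,-0.01,0,0,0],[0,0,-0.006,0,0,0],[0,0,-0.002,0,0,0],[0,0,-0.002,0,0,0],[0,0,-0.002,0,0,0],[0,0,0,0,0,0],[0,0,0,0,0,0]])

```text
time_s: 14.62
position: [0.4822, 0.2297, 0.0479]
ee_rot: [3.142, 0.0, 1.342]
wrist_force: [-1.0, -2.0, 2.7]
grip_width: -0.002
```

jog_arm(series=[[0,0,-0.001,0,0,0],[0,0,-0.001,0,0,0],[0,0,0,0,0,0],[0,0,0,0,0,0]])

```text
time_s: 14.95
position: [0.4823, 0.2299, 0.0461]
ee_rot: [3.141, 0.0, 1.342]
wrist_force: [-0.7, -1.7, 5.8]
grip_width: 0.002
```

jog_arm(series=[[0,0,-0.001,0,0,0],[0,0,-0.001,0,0,0],[0,0,0,0,0,0],[0,0,0,0,0,0]])

```text
time_s: 15.28
position: [0.4824, 0.23, 0.0456]
ee_rot: [3.14, 0.0, 1.342]
wrist_force: [-6.7, -7.1, 26.9]
grip_width: -0.002
```

Run:
```python
from h import *
s=cap('side','s6')[:,:,::-1]
o=np.zeros((500,800,3),np.uint8)
p=cv2.imread('pics/s5.png')
f=lambda i:np.clip(cv2.resize(i[260:310,270:310],(400,500),interpolation=2)*1.0,0,255)
o[:,:400]=f(p);o[:,400:]=f(s);cv2.imwrite('pics/c7.png',o)
print(np.round(manip.state()['wrist_force'],1),manip.state()['position'])
```

```text
[-6.4 -6.4 27.2] [0.48244702 0.22996978 0.04564615]
```

View pics/c7.png

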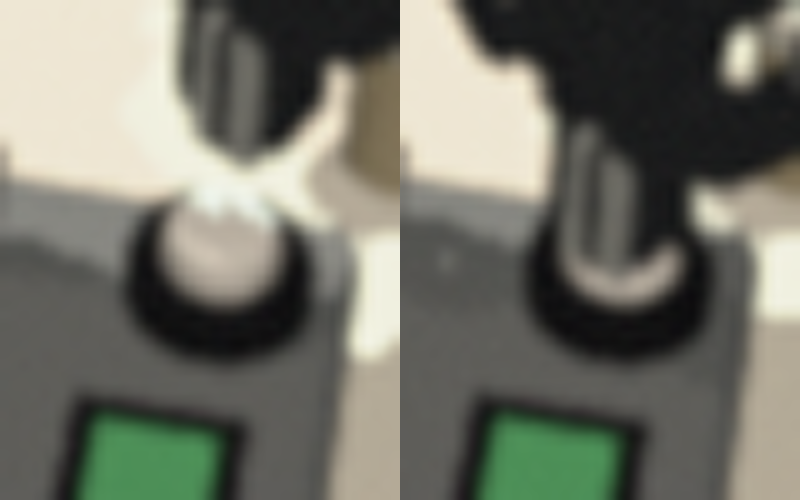

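The tips press only on the white button, well clear of the collar, and the stop is hard (27 N). I release in small steps and watch where the spring force ends.

jog_arm(series=[[0,0,0.002,0,0,0],[0,0,0.002,0,0,0],[0,0,0,0,0,0],[0,0,0,0,0,0]])

```text
time_s: 15.67
position: [0.4824, 0.2301, 0.0479]
ee_rot: [3.141, -0.0, 1.342]
wrist_force: [-0.0, -1.4, 2.2]
grip_width: -0.004
```

jog_arm(series=[[0,0,0.002,0,0,0],[0,0,0,0,0,0],[0,0,0,0,0,0]])

```text
time_s: 15.92
position: [0.4824, 0.2302, 0.0498]
ee_rot: [3.141, -0.0, 1.342]
wrist_force: [0.8, 0.3, 1.6]
grip_width: 0.001
```

jog_arm(series=[[0,0,0.004,0,0,0],[0,0,0,0,0,0],[0,0,0,0,0,0]])

```text
time_s: 16.17
position: [0.4821, 0.2302, 0.0539]
ee_rot: [-3.142, -0.0, 1.342]
wrist_force: [-0.4, -0.1, 0.1]
grip_width: -0.002
```

jog_arm(series=[[0,0,0.03,0,0,0],[0,0,0.04,0,0,0],[0,0,0.04,0,0,0],[0,0,0.04,0,0,0],[0,0,0.04,0,0,0],[-0.02,-0.035,0,0,0,0],[-0.02,-0.035,0,0,0,0],[-0.01,-0.035,0,0,0,0],[0,-0.035,0,0,0,0],[0,-0.035,0,0,0,0],[0,-0.035,0,0,0,0],[0,-0.035,0,0,0,0]])

```text
time_s: 17.17
position: [0.4316, -0.0166, 0.244]
ee_rot: [3.141, 0.0, 1.342]
wrist_force: [0.7, 0.2, 0.2]
grip_width: -0.001
```

jog_arm(series=[[0,-0.04,0,0,0,0],[0,-0.04,0,0,0,0],[0,-0.04,0,0,0,0],[0,-0.04,0,0,0,0],[0,-0.04,0,0,0,0],[0,-0.04,0,0,0,0],[0,-0.04,0,0,0,0],[0,-0.04,0,0,0,0],[0,0,0,0,0,0],[0,0,0,0,0,0]])

```text
time_s: 18.0
position: [0.4313, -0.3372, 0.243]
ee_rot: [-3.141, -0.0, 1.337]
wrist_force: [0.7, 0.6, -0.1]
grip_width: 0.004
```

Run:
```python
from h import *
t=cap('top','t7')[:,:,::-1];s=cap('side','s7')[:,:,::-1]
a=cv2.resize(t[160:290,130:330],(800,520),interpolation=2)
cv2.imwrite('pics/c8.png',np.clip(a*1.2,0,255).astype(np.uint8))
b=cv2.resize(s[140:350,180:380],(571,600),interpolation=2)
cv2.imwrite('pics/c9.png',np.clip(b*1.2,0,255).astype(np.uint8))
# platform centre seen at can-base / rim heights, in c8 pixels
for z in(.125,.18):print(z,(proj('top',[.5774,.3024,z])-[130,160])*4)
```

```text
0.125 [135.1676247  218.65241424]
0.18 [118.90820802 212.5203926 ]
```

View pics/c8.png

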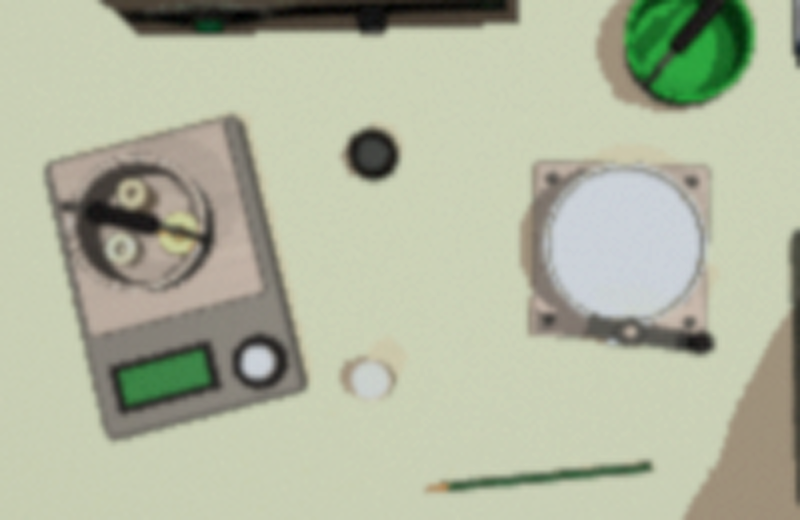

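View pics/c9.png

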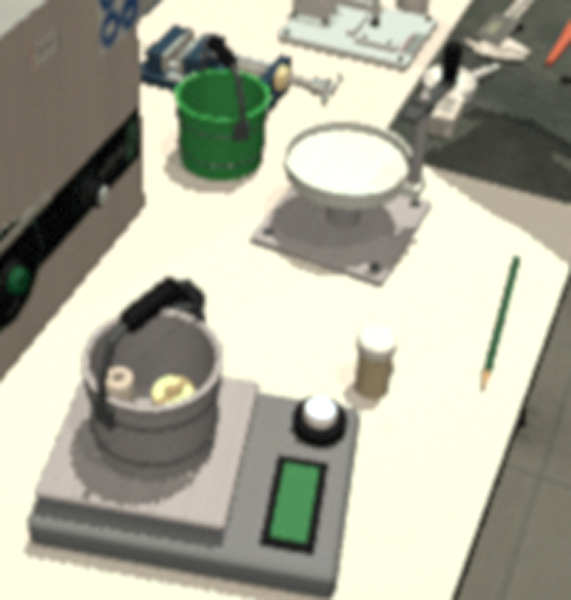

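```bash
python3 -c "
from station import manip;print(manip.finish_job())"
```

```text
the job is handed in; nothing more can be done
None
```

I swung the keeper open, lifted the can straight up by its handle and set it on the scale. Then I let go, pressed and released the button, backed the arm away and handed the job in at about 18 s.

- **Keeper:** the last pictures show it open, at an estimated 1.4 rad.
- **Can:** it stands upright on the platform with all three parts in it. From the top view I read it about 2 to 6 mm off the platform's centre. The handle and rim readings differ by a few mm, and the picture is blurry at that scale.
- **Button:** pressing hit a hard stop at 27 N with the fingertips at z ≈ 45.6 mm. On release the force faded and was gone by the reading at 53.9 mm, which fits a full 6 mm stroke. I inferred the stroke from force and height, since the picture alone could not show it.
- **Other things:** in the last pictures the loupe, vial, pencil and green can look unmoved. I did not check the steel block or the purple can closely, but the arm worked well clear of both.

No check failed.

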